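# Fit the filter slide in the photometer and hold the sprung shutter half open

### The arm

A 6-joint arm with a two-finger parallel gripper is mounted at the origin on the work surface. World frame = base frame: x ahead of the robot, y to its left, z up, the work surface at z = 0. Lengths are in m, angles in rad, forces in N, time in s.
With the tool pointing down it reaches from about 0.325 to 0.9 m from the base axis. Payload 6.1 kg.
Tool frame: the origin (TCP) lies midway between the tips of the shut fingers; the grasp point (between the pads) lies 19 mm behind it; z points along the fingers, y is the line along which they close (so a half turn about z gives the same grasp; the last joint's range is limited). The gripper opens to 87 mm and grips with 3 to 60 N. Pads are 19 mm wide; open, the fingers measure 117 mm over their backs; the gripper's body (75 mm by 190 mm) begins 51 mm behind the grasp point.
Start: joints at [-1.442, 0.22, 1.526, -0, 1.395, -0.126], TCP at [0.158, -0.605, 0.223] pointing down, gripper open.
Joint ranges: [-2.98, 2.98], [-0.91, 2.08], [0.09, 2.57], [-1.24, 4.39], [0.2, 2.65], [-2.68, 2.68]. Speed limits (rad/s): [2.57, 2.57, 3.01, 3.14, 3.14, 3.14].

### API

Orientations are given as a unit quaternion [w, x, y, z].
In Python, from rig import manip, eyes gives the robot as it stands. The module is installed in compiled form; this text tells all that it offers. Calls block until the motion is done:
- manip.move_ptp(position, orientation): joint-space move of the TCP to a pose.
- manip.move_l(position, rotation=None, feed=0.15, until_force=None): straight line of the TCP; rotation=None keeps the orientation; feed is the mean speed in m/s. With until_force (N) it stops when the force on the tool has changed by that much, and returns True; else False.
- manip.set_joints(angles): joint-space move.
- manip.gripper_to(opening, effort=None): finger opening in m; effort is the grip in N (None keeps the last); returns when the fingers have stopped.
- manip.dwell(seconds).
- manip.solve_ik(position, orientation): joint angles nearest the present ones, or None.
- eyes.camera(name): name is "scene" or "top"; returns a dict with "pixels" (420x560x3 uint8, red, green, blue), "fx", "fy", "cx", "cy" (pixels), "dist" ([k1, k2, p1, p2, k3] as OpenCV has them; the pictures are not rectified), "view" (4x4, takes a point from world to camera coordinates). Camera axes: x right, y down, z forward; pixel columns grow to the right and rows downward; lengths in m; the calibration is good to about 2 mm. A picture is of the moment at which its call begins. There is no depth.
A pose or a line that the arm cannot do raises manip.IKError and nothing moves.
- manip.hand_in(): hands the job in; it is judged then, once.
Readings, each from a call of its own:
- manip.current_clock(): time.
- manip.current_joint_positions(): joint angles.
- manip.current_qvel(): joint speeds.
- manip.current_joint_torque(): joint torques, N m.
- manip.current_position(): TCP position.
- manip.current_tcp_rot(): TCP orientation.
- manip.current_contact_force(): force on the tool from outside, world axes, zero at the start.
- manip.current_wrist_torque(): the same for the moment, N m.
- manip.current_gripper_width(): finger opening in m.
- manip.current_grasp_force(): force on a finger pad.
Only numpy, scipy, OpenCV 4.12 (cv2) and the standard library are available. Lean on these libraries where they do the work, as an engineer would, in place of code of your own. Each camera call takes 0.05 s, during which the arm holds its last target. There are 200 camera calls.

### The job

Take the filter slide with the flat bar-shaped grip from the white rack, slide it blade first into the slot on top of the photometer until it is fully home, and let go of it. Only then slide the photometer's spring-loaded shutter tab with the fingers from its closed end to half of its travel, at the long middle line of its scale, without ever running it to the far stop, and finish while holding it still there: do not let go, the spring would shut it. Leave the round-knobbed slide in the rack and the bottle alone.

Things in the scene. Friction and masses are not known exactly. Their poses are not given: they have to be found in the camera images.
- filter_grip (a point): Loose 80 g filter slide, 89 mm tall. Point: grip centre, 67 mm above the blade's lower edge, 22 above the shoulder's underside, 22 below the top; z up, x across the blade, y along its width. Blade 5 (x) x 40 (y) x 45 tall, amber window; black shoulder 14 x 60 x 8; black flat bar grip 12 x 40 x 36 tall: pinch the 12. Fits either way round. Starts upright in either rack slot.
- blank_grip (a point): The other slide, which stays in the rack's other slot: same blade and shoulder, but its grip is a round upright knob of diameter 32 mm, 36 mm tall. The point is 67 mm above its blade's lower edge, 22 mm under its top. A bystander.
- rack: White fixed block 160 (x) x 80 (y) x 44 mm tall, origin at the centre of its underside. Two slots 36 mm deep in its top at x = +45 and -45 mm, each 7 (x) x 43 (y) mm; the slides stand in them with blade width along the rack's y, shoulder underside 9 mm above the rack's top.
- reader: Photometer: fixed white and grey box 240 (x) x 200 (y) x 90 mm tall, origin at the centre of its underside, flat top at height 90 mm; its yaw varies. On its top: the filter slot at x = +50, y = 0, and the shutter tab, which runs along y at x = -50.
- reader_slot (a point): Centre of the mouth of the filter slot (dark rim), level with the photometer's top; axes as the photometer's. The slot is 9 mm (x) by 46 mm (y) with a 3 mm chamfer round its mouth and 55 mm deep: deeper than the blade, so a slide that is home rests with its shoulder on the photometer's top.
- shutter (a joint): Travel of the shutter tab along the photometer's +y: 0 = closed (where it starts, held by its spring), 0.050 m = far stop, 0.025 = half. The spring pushes it back with about 3.7 N at 0, rising by 1.7 N per 10 mm: 8 N at half, 12 N at the far stop. It springs shut when let go.
- shutter_tab (a point): Centre of the shutter tab, moving with it: upright aluminium tab 20 (x) x 14 (y) x 42 mm tall, its top 21 mm above this point and 43 mm above the photometer's top; axes as the photometer's. It stands alone on a flat top: pinch it across its 14 mm (along the travel) or push it from its closed side.
- shutter_half (a point): Fixed point on the photometer's top, straight below the tab's centre at half travel. The long middle line of the aluminium scale plate beside the track (on its -x side) lies at this y; short lines 25 mm either side mark closed (-y) and far stop (+y); a small dark pointer at the tab's foot runs over them.
- bottle: Closed white reagent bottle with a blue cap, diameter 66 mm, 150 mm tall, standing loose; origin at the centre of its underside. A bystander.
Mind the look-alikes: they are no part of the job. Of the things that look like the part that bears filter_grip, the largest one is meant.

How it is judged:
On the way, in this order (a step that is already met when the one before it is completed fails the run):
1. the filter slide is fully home in the photometer's slot and let go, the shutter still closed (x of filter_grip in the frame of reader between 0.044 and 0.056 m and y of filter_grip in the frame of reader between -0.006 and 0.006 m and z of filter_grip in the frame of reader between 0.105 and 0.1155 m and angle between filter_grip's own z axis and vertical below 0.12 rad and contact force between the fingers and filter below 0.3 N and value of joint shutter below 0.008 m), for 0.2 s.
2. the fingers hold the shutter tab at half travel (value of joint shutter between 0.02 and 0.03 m and contact force between the fingers and shutter above 2 N and x of filter_grip in the frame of reader between 0.044 and 0.056 m and y of filter_grip in the frame of reader between -0.006 and 0.006 m and z of filter_grip in the frame of reader between 0.105 and 0.1155 m and angle between filter_grip's own z axis and vertical below 0.12 rad), for 0.3 s.
At the end, for the whole second after the job is handed in: The fingers still press the shutter tab (over 2 N), holding it still (under 10 mm/s) at 20 to 30 mm of its 50 mm travel; the filter slide is home (shoulder within 3.5 mm of the top, within 6 mm of the slot centre, tilt under 0.12 rad) and not touched by the fingers (all of step 2 and velocity of joint shutter between -0.01 and 0.01 m/s and contact force between the fingers and filter below 0.3 N); the arm keeps its last pose, push and grip.
It fails at once if the shutter is opened (over 8 mm) while the filter slide is not home (value of joint shutter above 0.008 m and not (x of filter_grip in the frame of reader between 0.044 and 0.056 m and y of filter_grip in the frame of reader between -0.006 and 0.006 m and z of filter_grip in the frame of reader between 0.105 and 0.1155 m and angle between filter_grip's own z axis and vertical below 0.12 rad)).
It fails at once if the shutter is run to its far stop (over 46 mm) (value of joint shutter above 0.046 m).
It fails at once if the round-knobbed slide is displaced (over 20 mm) (distance of blank_grip from where it was at the start of the episode above 0.02 m).
It fails at once if the bottle is displaced (over 30 mm) or tipped (distance of bottle from where it was at the start of the episode above 0.03 m or angle between bottle's own z axis and vertical above 0.4 rad).
It also fails if it takes over 53 s, if anything falls off the work surface, if the arm or the gripper's body presses on something with over 40 N, if the wrist force passes 120 N, or if a joint passes its speed limit or range.

## Working session

There is one attempt and no reset: what is moved stays moved. The work goes in short steps, each a Python script; the robot and the scene stay as the last script left them, time stands still between calls to the robot, and variables do not carry over. Pictures are saved under pics/ and viewed, at most 10 in all, crops included, and the job is handed in when it is done.

```bash
mkdir -p pics; cat > h.py <<'E'
import numpy as np, cv2
from rig import manip, eyes
def snap(cam,name):
    c=eyes.camera(cam); cv2.imwrite(f'pics/{name}.png',c['pixels'][:,:,::-1]); np.save(f'pics/{name}.npy',c,allow_pickle=True); return c
def load(name): return np.load(f'pics/{name}.npy',allow_pickle=True).item()
def K(c): return np.array([[c['fx'],0,c['cx']],[0,c['fy'],c['cy']],[0,0,1.]])
def cast(c,uv,z):
    p=cv2.undistortPoints(np.array(uv,float).reshape(-1,1,2),K(c),np.array(c['dist'],float))[:,0]
    V=np.array(c['view']); R,t=V[:3,:3],V[:3,3]; o=-R.T@t
    d=np.c_[p,np.ones(len(p))]@R
    return o+d*((z-o[2])/d[:,2])[:,None]
def proj(c,P):
    V=np.array(c['view']); return cv2.projectPoints(np.array(P,float).reshape(-1,1,3),cv2.Rodrigues(V[:3,:3])[0],V[:3,3],K(c),np.array(c['dist'],float))[0][:,0]
E
python3 - <<'E'
from h import *
for n in('top','scene'):
    c=snap(n,n+'0'); V=np.array(c['view']); print(n,-V[:3,:3].T@V[:3,3],c['fx'],c['dist'],V[2,:3])
E
```

```text
top [0.44282458 0.13712601 0.95895447] 381.68847819212516 [-0.08209927  0.          0.          0.          0.        ] [ 0.06653643  0.00991578 -0.99773472]
scene [1.15020029 0.95343737 0.8956    ] 535.5291142053956 [-0.08235088  0.          0.          0.          0.        ] [-0.49332909 -0.6360191  -0.5933853 ]
```

View pics/top0.png

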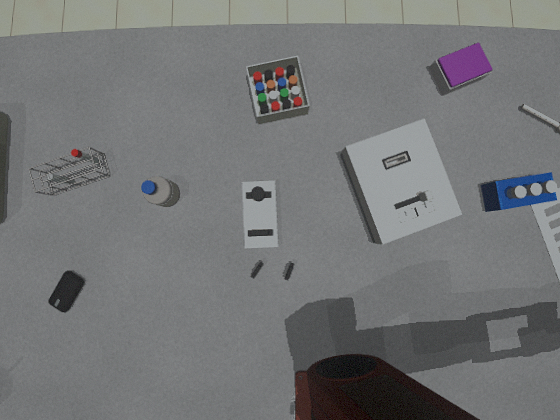

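View pics/scene0.png

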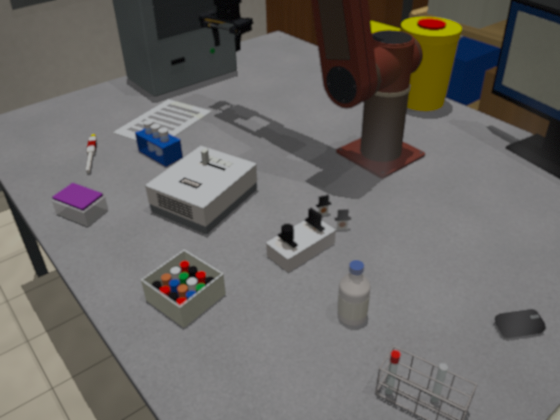

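Top view: the rack is at about (260,214), with the flat bar at (260,233) and the round knob at (258,193). The photometer is at about (402,182), with its slot at (397,159) and tab near (412,202). The bottle is at (158,190). I'll zoom in next.

```bash
python3 - <<'E'
from h import *
c=load('top0'); im=c['pixels'][:,:,::-1]
a=cv2.resize(im[110:250,335:470],None,fx=4,fy=4,interpolation=cv2.INTER_CUBIC)
b=cv2.resize(im[170:255,235:285],None,fx=5,fy=5,interpolation=cv2.INTER_CUBIC)
o=np.zeros((560,800,3),np.uint8); o[:a.shape[0],:540]=a; o[:b.shape[0],545:795]=b
cv2.imwrite('pics/z.png',o)
g=cv2.cvtColor(c['pixels'],cv2.COLOR_RGB2GRAY)
print(g[180:250:6,245:278:4])
m=((g>150)).astype(np.uint8)
for k in cv2.findContours(m,cv2.RETR_EXTERNAL,cv2.CHAIN_APPROX_NONE)[0]:
    if cv2.contourArea(k)>800:
        r=cv2.minAreaRect(k); 
        if r[0][1]>100: print(r, cv2.approxPolyDP(cv2.convexHull(k),4,True)[:,0].tolist())
E
```

```text
[[125 122 120 112 110 126 138 133 113]
 [158 158 162  90 165 158 161 157 118]
 [145  85  56  57  57  51  54 156 116]
 [150  65  67  61  46 165 163 157 113]
 [158 160 160 159 159 159 160 160 114]
 [159 157 158 157 159 159 157 160 109]
 [159 159 158 158 158 160 159 158 104]
 [159 162 159 155 160 160 159 159 114]
 [159 160 164 162 165 163 166 161 123]
 [158  56  57  56  56  54  50 131 146]
 [160 157 158 160 159 157 159 158 152]
 [161 158 160 161 160 158 158 160 153]]
((545.0, 230.0), (98.0, 28.0), 90.0) [[549, 181], [559, 188], [559, 279], [531, 205]]
((259.3912658691406, 213.91204833984375), (66.25395965576172, 32.755287170410156), 87.33700561523438) [[274, 181], [277, 246], [245, 247], [242, 182]]
((403.39605712890625, 180.03961181640625), (104.48463439941406, 84.45989227294922), 69.14553833007812) [[424, 119], [461, 214], [383, 243], [346, 146]]
```

View pics/z.png

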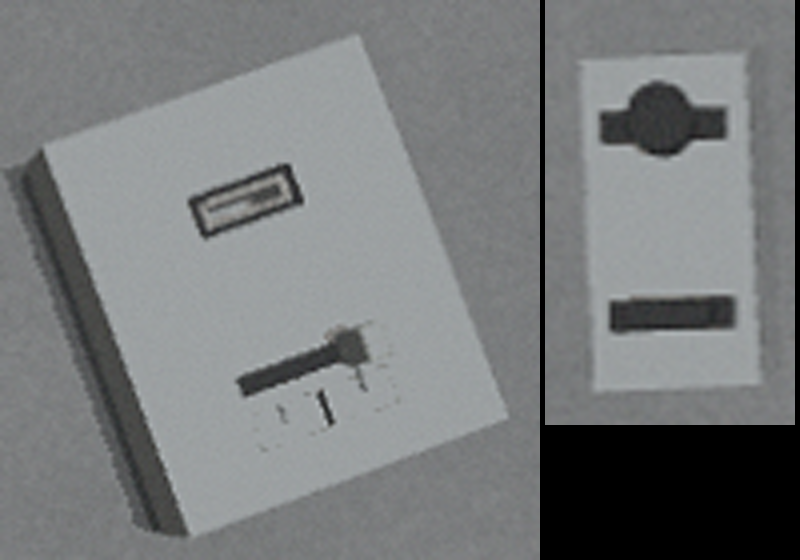

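The zoom shows the tab at the closed (right) end of its track, with the long line at crop (325,407). The reader's +y points left in the image, and its +x points up toward the slot. Next I'll turn these into positions.

```bash
cat > meas.py <<'E'
from h import *
def quad(c,m,z):
    k=max(cv2.findContours(m,cv2.RETR_EXTERNAL,cv2.CHAIN_APPROX_NONE)[0],key=cv2.contourArea)
    pts=cast(c,k[:,0],z)[:,:2]*1000
    return cv2.minAreaRect(pts.astype(np.float32)),k
def win(m,x0,x1,y0,y1):
    o=np.zeros_like(m); o[y0:y1,x0:x1]=m[y0:y1,x0:x1]; return o
if __name__=='__main__':
    c=load('top0'); g=cv2.cvtColor(c['pixels'],cv2.COLOR_RGB2GRAY)
    w=cv2.morphologyEx((g>148).astype(np.uint8),cv2.MORPH_OPEN,np.ones((3,3)))
    d=(g<110).astype(np.uint8)
    print('reader',quad(c,win(w,335,470,110,250),.09)[0])
    print('rack',quad(c,win(w,235,285,170,255),.044)[0])
    print('slot',quad(c,win(d,378,415,148,172),.09)[0])
    print('half line',quad(c,win(d,412,420,205,218),.09)[0])
    print('track+tab',quad(c,win(d,390,432,188,212),.09)[0])
    for z in(.061,.097): print('bar',quad(c,win(d,244,276,225,242),z)[0])
    print('knob',quad(c,win(d,244,276,182,206),.08)[0])
    from scipy.spatial.transform import Rotation as R
    print(R.from_quat(np.roll(manip.current_tcp_rot(),-1)).as_matrix().round(3))
E
python3 meas.py
```

```text
reader ((564.7664184570312, -149.51034545898438), (239.78433227539062, 199.64089965820312), 19.54711151123047)
rack ((491.4581604003906, 186.736083984375), (159.01463317871094, 78.21660614013672), 2.3555374145507812)
slot ((612.323486328125, -132.5111083984375), (25.278779983520508, 64.38170623779297), 19.84739112854004)
half line ((491.6259460449219, -175.4625244140625), (20.84888458251953, 3.9382505416870117), 20.556560516357422)
track+tab ((518.4469604492188, -161.8372802734375), (26.2040958404541, 77.00247192382812), 10.290809631347656)
bar ((446.9354248046875, 184.21694946289062), (15.075989723205566, 57.036861419677734), 2.3754167556762695)
bar ((446.7705993652344, 182.32901000976562), (14.471590995788574, 54.75019454956055), 2.37541127204895)
knob ((536.8657836914062, 186.9949493408203), (56.87513732910156, 33.46443557739258), 76.54918670654297)
[[ 0.968  0.252 -0.   ]
 [ 0.252 -0.968  0.002]
 [ 0.    -0.002 -1.   ]]
```

```bash
cat >> h.py <<'E'
from scipy.spatial.transform import Rotation as R_
C=np.array([.5648,-.1495]); YAW=19.6
def rd(x,y): return C+R_.from_euler('z',YAW,degrees=True).as_matrix()[:2,:2]@[x,y]
def q(yaw): return list(np.roll((R_.from_euler('z',yaw,degrees=True)*R_.from_euler('x',180,degrees=True)).as_quat(),1))
BAR=np.array([.4466,.1847])
E
python3 - <<'E'
from h import *
for s in(90,-90):
    print(s,manip.solve_ik([*BAR,.066],q(2.36+s)),manip.solve_ik([*rd(.05,0),.11],q(YAW+s)))
for s in(0,180): print(s,manip.solve_ik([*rd(-.05,-.025),.1],q(YAW+s)))
E
```

```text
90 [ 2.28786791e-01  5.97222171e-02  2.02151114e+00 -4.44089210e-16
  1.06035930e+00  1.87597020e-01] [-0.33946501  0.32250642  1.62217183  0.          1.1969144  -0.68154954]
-90 None [-3.39465009e-01  3.22506422e-01  1.62217183e+00 -4.44089210e-16
  1.19691440e+00  2.46004311e+00]
0 [-4.87289663e-01  1.85744048e-01  1.80877825e+00 -4.44089210e-16
  1.14707036e+00  7.41422131e-01]
180 [-0.48728966  0.18574405  1.80877825  0.          1.14707036 -2.40017052]
```

```bash
python3 - <<'E'
from h import *
manip.gripper_to(.05,25)
manip.move_ptp([*BAR,.18],q(92.36))
manip.move_l([*BAR,.066],feed=.12)
manip.gripper_to(0,25)
print(manip.current_gripper_width(),manip.current_grasp_force(),manip.current_contact_force(),manip.current_clock())
manip.move_l([*BAR,.20],feed=.12)
print(manip.current_gripper_width(),manip.current_grasp_force(),manip.current_contact_force())
S=rd(.05,0)
manip.move_ptp([*S,.22],q(YAW+90))
manip.move_l([*S,.155],feed=.1)   # blade bottom ~ .099
print(manip.current_position(),manip.current_contact_force(),manip.current_clock())
c=snap('scene','s1'); snap('top','t1')
u,v=proj(c,[[*S,.12]])[0].astype(int)
cv2.imwrite('pics/s1z.png',cv2.resize(c['pixels'][v-70:v+70,u-90:u+90,::-1],None,fx=4,fy=4,interpolation=cv2.INTER_CUBIC)); print(u,v)
E
```

```text
0.011549683567329485 24.9582081270637 [ 0.03098853 -0.39701283  0.62493877] 5.7917
0.012131450715573769 24.95789893786423 [ 0.52755227 -0.38768281 -1.02622493]
[ 0.61233066 -0.13280421  0.15559793] [ 0.56524143 -0.64770728 -0.36457657] 9.2
187 173
```

View pics/s1z.png

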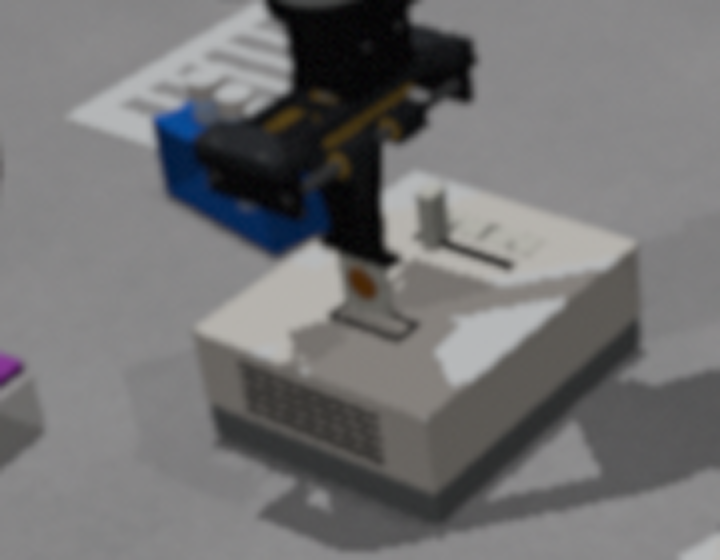

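The amber blade hangs over the dark-rimmed slot, at crop (375,320), and looks aligned. I'll lower it with a force guard.

```bash
python3 - <<'E'
from h import *
S=rd(.05,0)
h=manip.move_l([*S,.100],feed=.04,until_force=12)
print(h,manip.current_position(),manip.current_contact_force(),manip.current_wrist_torque(),manip.current_gripper_width(),manip.current_clock())
E
```

```text
True [ 0.61157667 -0.13264699  0.10299989] [-0.32791823 -0.64694697  4.63598353] [ 0.03415931  0.05059946 -0.0520469 ] 0.01183212815280441 10.4917
```

It stopped at z = 0.103, exactly the predicted home height. I'll release, retreat and check.

```bash
python3 - <<'E'
from h import *
S=rd(.05,0)
manip.gripper_to(.05)
manip.move_l([*S,.21],feed=.12)
T=rd(-.05,-.025)
manip.move_ptp([*T,.20],q(YAW))
print(manip.current_position(),manip.current_clock())
c=snap('scene','s2')
u,v=proj(c,[[*S,.12]])[0].astype(int)
cv2.imwrite('pics/s2z.png',cv2.resize(c['pixels'][v-70:v+70,u-90:u+90,::-1],None,fx=4,fy=4,interpolation=cv2.INTER_CUBIC))
print(proj(c,[[*S,.134],[*S,.09],[*T,.133]]),u-90,v-70)
E
```

```text
[ 0.52606582 -0.1896851   0.19967535] 13.7417
[[187.19302909 169.31844824]
 [189.19786576 183.083946  ]
 [203.29479548 150.18948526]] 97 103
```

View pics/s2z.png

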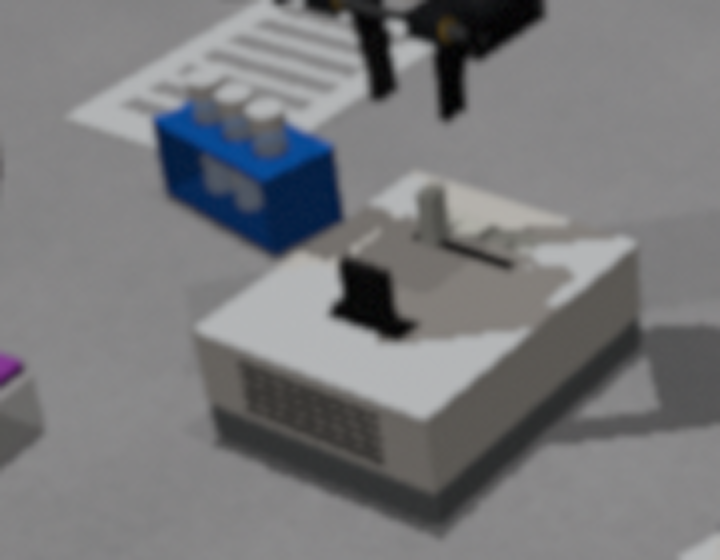

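The slide is home, with its shoulder flat on the top at crop (370,315). The tab is still closed, its top at (432,188), which matches the prediction. Next I'll pinch the tab and slide it to half.

```bash
python3 - <<'E'
from h import *
T=rd(-.05,-.025)
h=manip.move_l([*T,.102],feed=.1,until_force=10)
print(h,manip.current_position())
manip.gripper_to(0,40)
p=manip.current_position(); print(p,manip.current_gripper_width(),manip.current_grasp_force(),manip.current_contact_force())
H=rd(-.05,0)
manip.move_l([*H,.102],feed=.04)
manip.dwell(.5)
print(manip.current_position(),H,manip.current_gripper_width(),manip.current_grasp_force(),manip.current_contact_force(),manip.current_clock())
for n in('scene','top'):
    c=snap(n,n+'3'); u,v=proj(c,[[*H,.1]])[0].astype(int)
    cv2.imwrite(f'pics/{n}3z.png',cv2.resize(c['pixels'][v-50:v+50,u-65:u+65,::-1],None,fx=6,fy=6,interpolation=cv2.INTER_CUBIC))
E
```

```text
False [ 0.52671416 -0.1901      0.10284255]
[ 0.52611292 -0.18995373  0.10202309] 0.013871110928130119 39.999983590096235 [-0.08804387 -0.13726458  0.09342903]
[ 0.51825097 -0.16761033  0.10206537] [ 0.51769713 -0.16627258] 0.013617246483013726 39.99893822707236 [ 3.06954825 -6.18833229 -4.39268243] 16.9083
```

View pics/scene3z.png

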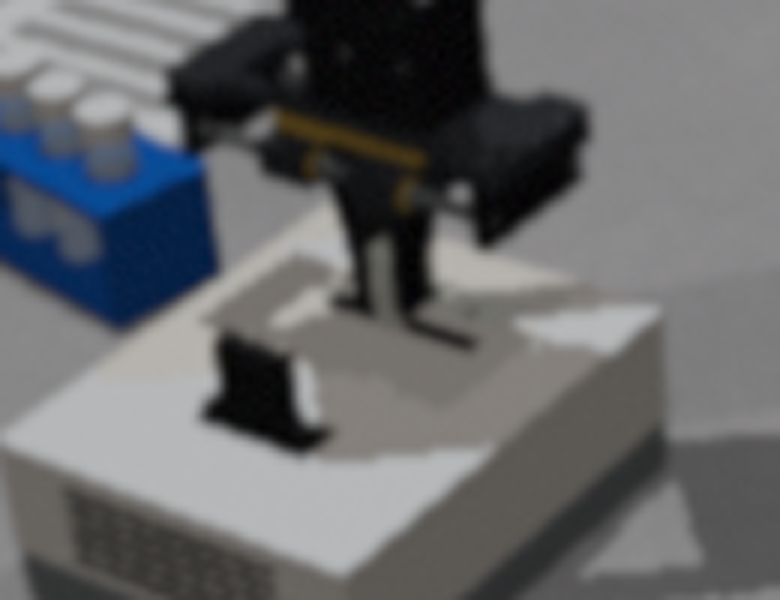

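View pics/top3z.png

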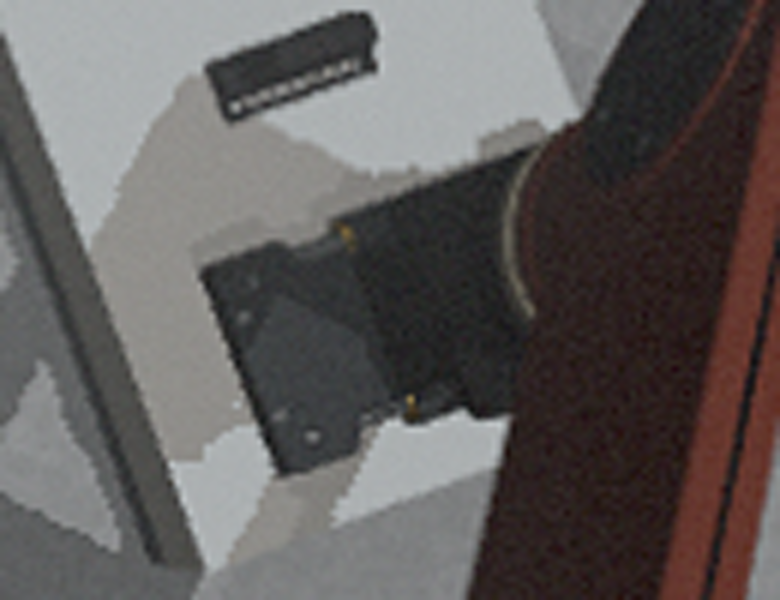

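The tab is at about mid-track, at scene crop (390,300), and the slide is still home. The arm sags about 1.4 mm under the spring, so I'll trim that out and hand in.

```bash
python3 - <<'E'
from h import *
manip.move_l([*rd(-.05,.0015),.102],feed=.02)
manip.dwell(.7)
p=manip.current_position(); print(p, R_.from_euler('z',-YAW,degrees=True).apply([*(np.array(p[:2])-C),0]),manip.current_gripper_width(),manip.current_grasp_force(),manip.current_contact_force(),np.abs(manip.current_qvel()).max(),manip.current_clock())
print(manip.hand_in())
E
```

```text
[ 0.51777592 -0.1662589   0.10208506] [-4.99211879e-02 -1.35449095e-05  0.00000000e+00] 0.013535051335888946 39.99879436567426 [ 3.32646143 -7.09664574 -4.86569356] 0.0013863289329015165 17.9583
the job is handed in; nothing more can be done
None
```

The filter slide is home in the photometer and released, and the fingers are holding the shutter tab still at about half travel (arm position, within 1–2 mm). The job was handed in at about 18 s, and no verdict was returned.

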